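# Open the combination lock box and hold it up over the electrical box

### The arm

A 6-joint arm with a two-finger parallel gripper is mounted at the origin on the work surface. World frame = base frame: x ahead of the robot, y to its left, z up, the work surface at z = 0. Lengths are in m, angles in rad, forces in N, time in s.
With the tool pointing down it reaches from about 0.2 to 0.875 m from the base axis. Payload 3.4 kg.
Tool frame: the origin (TCP) lies between the finger pads, 19 mm behind the fingertips; this is the grasp point; z points along the fingers, y is the line along which they close (so a half turn about z gives the same grasp; the last joint's range is limited). The gripper opens to 94 mm and grips with 3 to 60 N. Pads are 16 mm wide; open, the fingers measure 119 mm over their backs; the gripper's body (75 mm by 177 mm) begins 78 mm behind the grasp point.
Start: joints at [-1.436, 0.276, 1.505, -0, 1.361, -0.121], TCP at [0.145, -0.556, 0.224] pointing down, gripper open.
Joint ranges: [-2.89, 2.89], [-0.75, 2.08], [0.22, 2.7], [-1.18, 4.32], [0.11, 2.71], [-2.7, 2.7]. Speed limits (rad/s): [2.57, 2.57, 3.14, 3.14, 3.14, 3.14].

### API

Orientations are given as a unit quaternion [w, x, y, z].
In Python, from plant import manip gives the robot as it stands.
- The arm moves only by the tool shift_gripper, called after "Call:" by a JSON object that holds its "name" and its "arguments", one argument or row to a line. Schema: {"type":"object","properties":{"motion":{"type":"object","properties":{"aperture":{"type":"array","items":{"type":"number"},"minItems":1,"maxItems":8},"dx":{"type":"array","items":{"type":"number"},"minItems":1,"maxItems":8},"dy":{"type":"array","items":{"type":"number"},"minItems":1,"maxItems":8},"dz":{"type":"array","items":{"type":"number"},"minItems":1,"maxItems":8},"ax":{"type":"array","items":{"type":"number"},"minItems":1,"maxItems":8},"ay":{"type":"array","items":{"type":"number"},"minItems":1,"maxItems":8},"az":{"type":"array","items":{"type":"number"},"minItems":1,"maxItems":8}},"additionalProperties":false,"required":["aperture","dx","dy","dz","ax","ay","az"]},"grip_n":{"type":"number"},"only":{"type":"string"},"quiet":{"type":"boolean"},"lines":{"type":"string"}},"required":["motion"],"additionalProperties":false}. motion is an object with one list for each field, all of the same length, 1 to 8, a row being the entries at one place: aperture (the finger opening in m), dx, dy, dz (the shift in mm), ax, ay, az (a rotation vector in units of 0.1 rad); each row shifts and turns the commanded pose from where the row before left it, along the tool's axes as they then stand; what a row does not reach is not made up. A row lasts 1/12 s, in which the tool goes at most 0.0417 m and 0.125 rad, less where a joint would pass 70% of its speed; a pose out of reach is approached as far as the arm can. The fingers move at their own pace and stop on an object; grip_n is the grip in N (left out, the last holds). Time passes only in rows, so rows that do not move let the fingers close. The tool returns the time, the measured TCP pose, the force, the opening and the grip force at its end. only (a regular expression) keeps the lines of the reply that match it, lines (a string "A,B") keeps lines A to B, and quiet returns only ok. Input that does not fit is refused with a message, and nothing moves.
- manip.state(): the state, without advancing time (a new reading comes with each control period).
- manip.capture(name): name is "scene" or "side" or "wrist"; returns a dict with "frame" (480x640x3 uint8, red, green, blue), "fx", "fy", "cx", "cy" (pixels), "xyz" and "attitude" of the camera in the world. Camera axes: x right, y up, looking along -z (the intrinsics and any distortion apply to the point x, -y, -z); pixel columns grow to the right and rows downward; lengths in m; the calibration is good to about 2 mm. A picture is of the moment at which its call begins. There is no depth.
- manip.job_done(): hands the job in; it is judged then, once.
The state is a dict: "time": time; "joint_positions": joint angles; "joint_velocities": joint speeds; "joint_efforts": joint torques, N m; "tcp_pos": TCP position; "eef_rot": TCP orientation; "force": force on the tool from outside, world axes, zero at the start; "moment": the same for the moment, N m; "grip_width": finger opening in m; "grip_force": force on a finger pad.
Only numpy, scipy, OpenCV 4.12 (cv2) and the standard library are available. Lean on these libraries where they do the work, as an engineer would, in place of code of your own. Each camera call takes 0.05 s, during which the arm holds its last target. There are 200 camera calls.

### The job

Turn the black dial of the combination lock clockwise past its clicks until its white pointer clicks into the notch at the red mark, while the lock sits in its plywood nest. Then take the steel shackle, pull it up fully open, and lift the lock out of the nest by it. Finish still holding it by the open shackle, the lock hanging level and still with the shackle over the middle of the blue electrical box and the lock's underside at least 3 cm above it, the dial still at the red mark; never bump the box or shift the wooden block, the bolt or the glass diffuser.

Things in the scene. Friction and masses are not known exactly. Their poses are not given: they have to be found in the camera images.
- lock: combination lock, 0.75 kg, loose in the nest (1.5 mm play); body 168 x 52 x 45 mm high, steel at the shackle end, grey plastic at the dial end. Origin on the underside straight below shackle and centre of mass; x runs towards the dial, z up. Body spans x -52 to +116 mm; dial axis at x = +82. White marks on top around the dial: notches; larger red mark: on the dial's +x side.
- dial (a joint): dial angle, rad, grows clockwise seen from above, 0 to 2.4 (hard stops). Sprung click notches every 0.4 (about 0.1 N m to climb out); the notch at 1.6 is the red mark and frees the shackle (within about 0.1; elsewhere it is blocked). Starts between 0.2 and 1.2; stays in its notch when let go.
- dial_grip (a point): on the dial's axis, at the height for the TCP to grip. Dial: black disc 43 mm across, 8 thick, on the lock's top, carrying an upright bar 40 long x 12 wide x 24 high. Point: 22 mm above the disc's face, 2 below the bar's top, 75 above the lock's underside. x: along the bar to its pointer end (white line on the bar's top, white dot on the rim); at 1.6 parallel to the lock's x. z up.
- shackle (a joint): how far the shackle is pulled up out of the lock, m: 0 closed to 0.025 fully open (hard stop). A weak spring draws it back (1.5 N closed, 3 N open), so it shuts when let go; the lock's weight keeps it open when the lock hangs from it.
- shackle_grip (a point): middle of the shackle's top bar, round steel 9 mm thick; the shackle is an upright U in the lock's x-z plane, 49 mm wide along x, its bar straight over the middle 28 mm. Closed, the point is 34 mm above the lock's top, 79 above its underside; it moves with the shackle. Axes as the lock's: bar along x, so grip it from above with the fingers closing along y.
- nest: fixed open plywood nest for the lock: 180 x 64 mm outside, walls 26 mm high, floor 8 mm thick. Origin on the bench straight below the lock's origin, axes as the lock's.
- box: blue plastic electrical box, fixed, 104 x 104 x 60 mm high; origin at the centre of its underside on the bench, z up.
- block: loose wooden block 70 x 45 x 30 mm high, lying; origin at the centre of its underside. Leave alone.
- bolt: loose stainless bolt 70 mm long along its x, 24 mm high, lying; origin under its middle. Leave alone.
- diffuser: loose white glass light diffuser, a dome 110 mm across and 63 mm high; origin at the centre of its underside. Leave alone.

How it is judged:
On the way, in this order (a step that is already met when the one before it is completed fails the run):
1. the dial rests at the red notch (within 0.15 rad), the shackle still down and the lock sitting in the nest (value of joint dial between 1.45 and 1.75 rad and value of joint shackle below 0.006 m and z of lock in the frame of nest below 0.013 m), for 0.2 s.
2. the shackle is pulled fully open (at least 21 of its 25 mm) (value of joint shackle above 0.021 m), for 0.1 s.
At the end, for the whole second after the job is handed in: Gripper holds the lock by its open shackle (at least 21 mm out), dial within 0.15 rad of the red mark, underside at least 22 mm above the blue box, shackle within 35 mm of the box's middle seen from above, level within 0.3 rad, still, carried by nothing else (value of joint shackle above 0.021 m and value of joint dial between 1.45 and 1.75 rad and height (world z) of lock above 0.082 m and horizontal distance between shackle_grip and box below 0.035 m and angle between lock's own z axis and vertical below 0.3 rad and contact force between the fingers and lock above 3 N and contact force between lock and box below 0.1 N and contact force between lock and nest below 0.1 N and linear speed of lock below 0.03 m/s and angular speed of lock below 0.3 rad/s); the arm keeps its last pose, push and grip.
It fails at once if the blue box is bumped (contact force between any of lock, the arm, the fingers and box above 3 N).
It fails at once if the block, the bolt or the diffuser is shifted by more than 25 mm (distance of any of block, bolt, diffuser from where it was at the start of the episode above 0.025 m).
It also fails if it takes over 54 s, if anything falls off the work surface, if the arm or the gripper's body presses on something with over 40 N, if the wrist force passes 120 N, or if a joint passes its speed limit or range.

## Working session

There is one attempt and no reset: what is moved stays moved. The work goes in short steps, Python scripts to look and compute and a tool call to move; the robot and the scene stay as the last step left them, time stands still between calls to the robot, and variables do not carry over. Pictures are saved under pics/ and viewed, at most 10 in all, crops included, and the job is handed in when it is done.

```bash
ls; mkdir -p pics
```

Create h.py:
```python
import numpy as np, cv2, json
from scipy.spatial.transform import Rotation as R
from plant import manip
def quat(q): return R.from_quat([q[1],q[2],q[3],q[0]])
def cap(name,tag):
    c=manip.capture(name); cv2.imwrite(f'pics/{tag}.png',c['frame'][:,:,::-1])
    np.savez(f'pics/{tag}.npz',**{k:np.asarray(v) for k,v in c.items()}); return c
def load(tag): return dict(np.load(f'pics/{tag}.npz',allow_pickle=True))
def ray(c,u,v):
    d=np.array([(u-c['cx'])/c['fx'],-(v-c['cy'])/c['fy'],-1.0])
    return np.array(c['xyz'],float),quat(c['attitude']).apply(d)
def onplane(c,u,v,z):
    o,d=ray(c,u,v); return o+d*(z-o[2])/d[2]
def proj(c,p):
    q=quat(c['attitude']).inv().apply(np.asarray(p)-c['xyz']); return c['cx']+c['fx']*q[0]/-q[2], c['cy']+c['fy']*q[1]/q[2]
def tri(c1,p1,c2,p2):
    o1,d1=ray(c1,*p1);o2,d2=ray(c2,*p2);d1/=np.linalg.norm(d1);d2/=np.linalg.norm(d2)
    t=np.linalg.lstsq(np.c_[d1,-d2],o2-o1,rcond=None)[0]
    a,b=o1+d1*t[0],o2+d2*t[1]; return (a+b)/2,np.linalg.norm(a-b)
```

Run:
```python
from h import *
for n in('scene','side','wrist'):
    c=cap(n,n+'0'); print(n,[k for k in c],c['fx'],c['fy'],c['cx'],c['cy'],c['xyz'],c['attitude'])
print(manip.state())
```

```text
pics
plant.py
scene ['frame', 'fx', 'fy', 'cx', 'cy', 'xyz', 'attitude'] 550.2785601649617 550.2785601649617 317.1715881166048 226.35974206006225 [1.3774912  0.20897564 0.78534626] [0.5905605  0.27693909 0.31621601 0.68887624]
side ['frame', 'fx', 'fy', 'cx', 'cy', 'xyz', 'attitude'] 578.2894262012567 578.2894262012567 318.07498486460867 240.36127472389825 [0.3305215  0.83113553 0.61635701] [-0.13276855 -0.07818288  0.459045    0.87495008]
wrist ['frame', 'fx', 'fy', 'cx', 'cy', 'xyz', 'attitude'] 337.4211635349024 337.4211635349024 317.7068664901659 243.13259773709788 [ 0.21481903 -0.53806275  0.38293865] [ 0.78555144 -0.09735829  0.07663959 -0.60626453]
{'time': 0.15, 'joint_positions': array([-1.43599358e+00,  2.76420589e-01,  1.50581653e+00,  1.18299196e-05,
        1.36071051e+00, -1.20992091e-01]), 'joint_velocities': array([ 2.23093618e-06, -9.95919748e-04, -3.75919496e-03,  3.12701204e-04,
        2.87783747e-04,  7.01306468e-04]), 'joint_efforts': array([ 8.69546275e-04, -4.04927301e+01, -2.37433183e+01,  7.02309259e-02,
        3.15179781e-02, -9.18750720e-05]), 'tcp_pos': array([ 0.14543298, -0.55589399,  0.22363034]), 'eef_rot': array([-6.77512553e-04,  9.91832198e-01,  1.27547763e-01,  1.10568670e-06]), 'force': array([ 0.50020152,  0.43690839, -0.57092172]), 'moment': array([-0.04629227,  0.04480895,  0.01588172]), 'grip_force': 0.0, 'grip_width': 0.09346532154177947}
```

View pics/scene0.png

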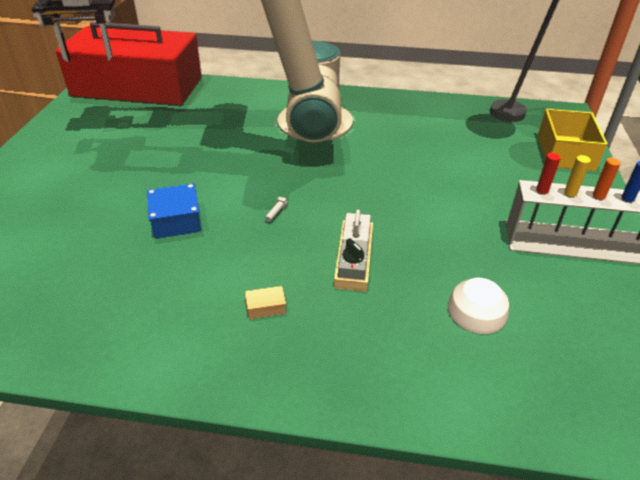

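View pics/side0.png

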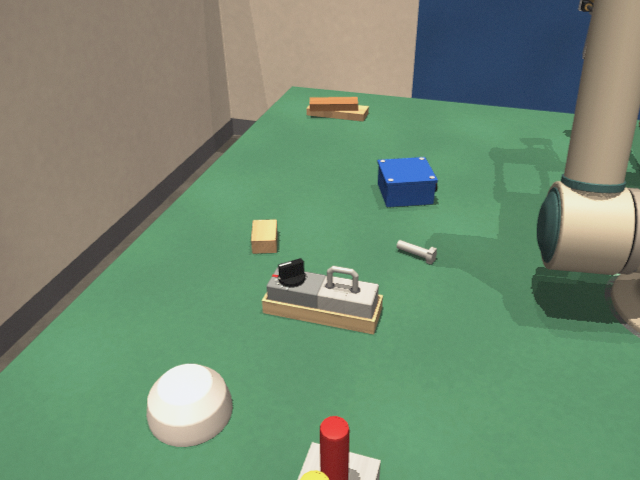

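The scene view shows the lock with its shackle at about (357,215), the dial at (353,250), and the blue box at (174,208). In the side view, the shackle bar is at (343,270), the dial bar at (291,268), and the box top at (406,170).

Run:
```python
from h import *
s,d=load('scene0'),load('side0')
for n,a,b in(('shackle',(357,212),(343,270)),('dialtop',(352,243),(291,264)),('boxtop',(173,195),(406,170))):
    print(n,*[x.round(4) for x in tri(s,a,d,b)])
# box by colour: top-face corners in both
def blue(c):
    h=cv2.cvtColor(c['frame'],cv2.COLOR_RGB2HSV); m=cv2.inRange(h,(105,150,110),(125,255,255))
    n,l,st,ce=cv2.connectedComponentsWithStats(m); return st,ce
for nm,c in(('scene',s),('side',d)):
    st,ce=blue(c); print(nm,[(st[i].tolist(),ce[i].round(1).tolist()) for i in range(1,len(st)) if st[i][4]>200])
w=load('wrist0'); T=quat(manip.state()['eef_rot']); p=manip.state()['tcp_pos']
print('cam in tool',T.inv().apply(w['xyz']-p),(T.inv()*quat(w['attitude'])).as_matrix().round(3))
print(T.as_matrix().round(3))
for n,c,u,v in(('block',s,266,297),('bolt',s,277,209),('diff',s,480,310),('lockdialend',s,352,285)): print(n,onplane(c,u,v,.02).round(3))
```

```text
shackle [0.5109 0.166  0.0904] 0.0032
dialtop [0.595  0.1645 0.0818] 0.0017
boxtop [ 0.487  -0.2319  0.0643] 0.0084
scene [([148, 184, 51, 36, 1357], [172.0, 201.6])]
side [([378, 158, 59, 27, 1157], [405.9, 170.3])]
cam in tool [ 7.16678421e-02  9.03986943e-05 -1.59296034e-01] [[ 0.     0.969  0.246]
 [ 1.    -0.     0.001]
 [ 0.001  0.246 -0.969]]
[[ 0.967  0.253 -0.   ]
 [ 0.253 -0.967  0.001]
 [ 0.    -0.001 -1.   ]]
block [0.701 0.017 0.02 ]
bolt [ 0.439 -0.017  0.02 ]
diff [0.671 0.41  0.02 ]
lockdialend [0.645 0.172 0.02 ]
```
Shackle ≈ (0.511,0.166,0.087), lock x nearly along world +x. Slight yaw. Box ≈ (0.484,-0.235). Wait scene box top region includes... compute later.

Careful with the scale: shifts go in mm and turns go in units of 0.1 rad. That gives: -0.03 m is -30, 0.028 m is 28.

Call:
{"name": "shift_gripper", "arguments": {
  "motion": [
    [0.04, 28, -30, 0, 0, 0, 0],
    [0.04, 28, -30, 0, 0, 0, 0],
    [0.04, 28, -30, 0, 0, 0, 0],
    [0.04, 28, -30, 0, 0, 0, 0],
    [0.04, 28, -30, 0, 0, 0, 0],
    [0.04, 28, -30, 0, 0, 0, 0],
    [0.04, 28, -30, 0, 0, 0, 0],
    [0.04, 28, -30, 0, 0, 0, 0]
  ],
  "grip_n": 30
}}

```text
refused: motion: the value is not of type 'object' (schema: type "object"). Nothing was moved.
```

The call was refused and nothing moved: it wants an object with one list for each field. Same move again in that form.

Call:
{"name": "shift_gripper", "arguments": {
  "motion": {"aperture":[0.04, 0.04, 0.04, 0.04, 0.04, 0.04, 0.04, 0.04], "dx":[28, 28, 28, 28, 28, 28, 28, 28], "dy":[-30, -30, -30, -30, -30, -30, -30, -30], "dz":[0, 0, 0, 0, 0, 0, 0, 0], "ax":[0, 0, 0, 0, 0, 0, 0, 0], "ay":[0, 0, 0, 0, 0, 0, 0, 0], "az":[0, 0, 0, 0, 0, 0, 0, 0]},
  "grip_n": 30
}}

```text
time: 0.82
tcp_pos: [0.3017, -0.2655, 0.2242]
eef_rot: [0.0, 0.992, 0.127, 0.0]
force: [0.9, 0.6, 0.5]
grip_width: 0.0439
grip_force: 0.0
```

Call:
{"name": "shift_gripper", "arguments": {
  "motion": {"aperture":[0.04, 0.04, 0.04, 0.04, 0.04, 0.04, 0.04, 0.04], "dx":[28, 28, 28, 28, 28, 28, 28, 28], "dy":[-30, -30, -30, -30, -30, -30, -30, -30], "dz":[0, 0, 0, 0, 0, 0, 0, 0], "ax":[0, 0, 0, 0, 0, 0, 0, 0], "ay":[0, 0, 0, 0, 0, 0, 0, 0], "az":[0, 0, 0, 0, 0, 0, 0, 0]}
}}

```text
time: 1.48
tcp_pos: [0.4578, 0.0236, 0.2243]
eef_rot: [0.0, 0.992, 0.128, 0.0]
force: [0.7, -1.0, -0.5]
grip_width: 0.0403
grip_force: 0.0
```

Converted, -0.03 m is -30, 0.028 m is 28, 0.12 rad is 1.2.

Call:
{"name": "shift_gripper", "arguments": {
  "motion": {"aperture":[0.04, 0.04, 0.04, 0.04, 0.04, 0.04, 0.04, 0.04], "dx":[28, 28, 28, 28, 0, 0, 0, 0], "dy":[-30, -30, -30, -30, 0, 0, 0, 0], "dz":[0, 0, 0, 0, 0, 0, 0, 0], "ax":[0, 0, 0, 0, 0, 0, 0, 0], "ay":[0, 0, 0, 0, 0, 0, 0, 0], "az":[0, 0, 0, 0, 1.2, 1.2, 0, 0]}
}}

```text
time: 2.15
tcp_pos: [0.5352, 0.1659, 0.2238]
eef_rot: [0.0, 1.0, 0.01, -0.0]
force: [0.6, -0.3, 0.2]
grip_width: 0.0401
grip_force: 0.0
```

```bash
python3 -c "
from h import *
cap('wrist','w1')"
```

```text
(no output)
```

View pics/w1.png

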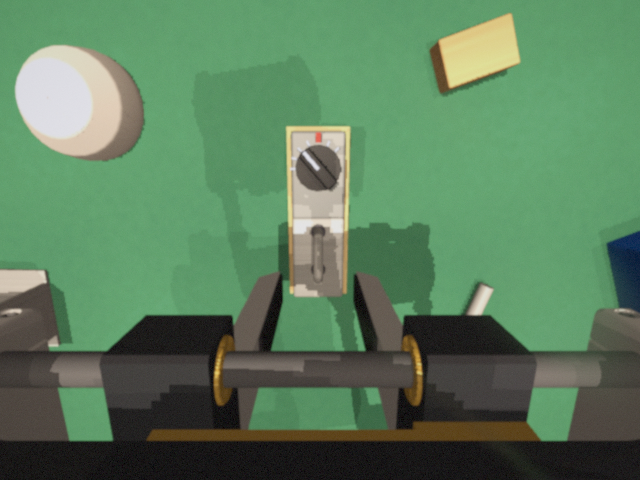

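The wrist view shows the lock pointing along image-up (world +x). The dial is at about (318,167) with its pointer towards the upper left (305,153), the red mark is at (318,137), and the shackle bar runs (318,230)–(318,280). I'll shift the tool over the dial for a second view and measure.

Converted, 0.03 m is 30, 0.01 m is 10.

Call:
{"name": "shift_gripper", "arguments": {
  "motion": {"aperture":[0.04, 0.04, 0.04, 0.04], "dx":[30, 30, 0, 0], "dy":[0, 0, 0, 0], "dz":[10, 10, 0, 0], "ax":[0, 0, 0, 0], "ay":[0, 0, 0, 0], "az":[0, 0, 0, 0]}
}}

```text
time: 2.53
tcp_pos: [0.5958, 0.1659, 0.2031]
eef_rot: [0.0, 1.0, 0.008, -0.001]
force: [-2.0, -0.5, 0.5]
grip_width: 0.0398
grip_force: 0.0
```

```bash
python3 -c "
from h import *
cap('wrist','w2')
a=load('w1')['frame'][120:300,270:370];b=load('w2')['frame']
c2=load('w2'); u,v=map(int,proj(c2,(.56,.165,.06))); print(u,v,c2['xyz'])
v0=max(0,v-100);u0=u-60;print('crop2 origin',u0,v0)
b=b[v0:v0+200,u0:u0+120]
f=lambda i:cv2.resize(i,None,fx=3,fy=3,interpolation=cv2.INTER_CUBIC)
A,B=f(a),f(b);H=600;I=np.zeros((H,800,3),np.uint8);I[:A.shape[0],:A.shape[1]]=A;I[:B.shape[0],400:400+B.shape[1]]=B
cv2.imwrite('pics/z12.png',I[:,:,::-1])"
```

```text
318 274 [0.66780144 0.16708571 0.36229382]
crop2 origin 258 174
```

View pics/z12.png

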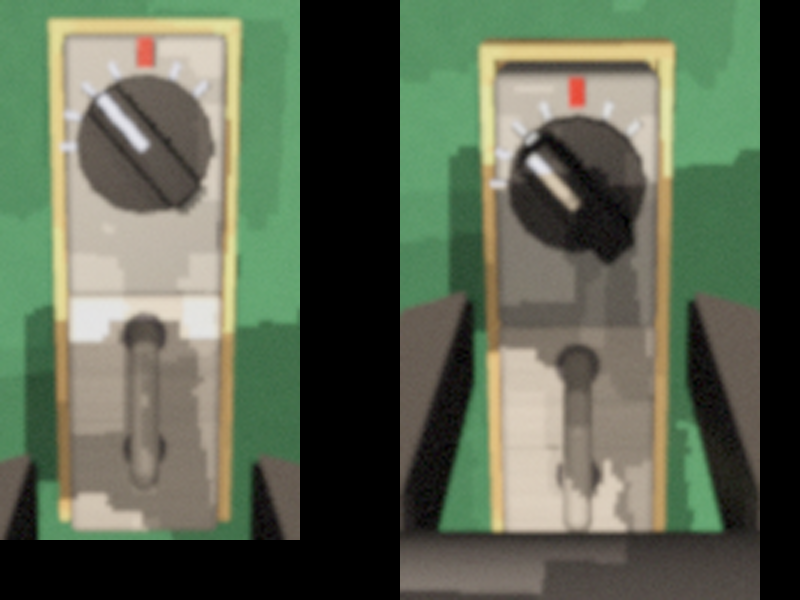

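In the zoomed pair, the white line runs (98,97)–(145,150) on the left and (533,155)–(575,208) on the right. The disc centres are (144,144) and (577,184). The shackle bar runs (145,325)–(145,485) and (577,360)–(577,528). The red marks are at (146,52) and (577,92).

Run:
```python
from h import *
a,b=load('w1'),load('w2'); s,d=load('scene0'),load('side0')
A=lambda x,y:(270+x/3,120+y/3); B=lambda x,y:(258+(x-400)/3,174+y/3)
P={}
for n,p,q in(('tip',(98,97),(533,155)),('lineend',(146,151),(576,209)),('disc',(144.5,144),(577,184)),('red',(146,52),(577,92)),('shA',(145,325),(577,360)),('shB',(145,485),(577,528))):
    X,e=tri(a,A(*p),b,B(*q)); P[n]=X; print(n,X.round(4),round(e,4))
for c,f,t,l in((a,A,(98,97),(146,151)),(b,B,(533,155),(576,209))):
    t=onplane(c,*f(*t),.085);l=onplane(c,*f(*l),.085); print('line@85',t.round(4),l.round(4),'yaw',np.arctan2(*(t-l)[1::-1]))
for c,f,u,v in((a,A,(145,325),(145,485)),(b,B,(577,360),(577,528))):
    print('bar@87',onplane(c,*f(*u),.087).round(4),onplane(c,*f(*v),.087).round(4))
for c,f,u,v,w in((a,A,(144.5,144),(146,52),0),(b,B,(577,184),(577,92),0)):
    print('disc@61,red@53',onplane(c,*f(*u),.061).round(4),onplane(c,*f(*v),.053).round(4))
# nest/lock yaw: yellow-ish rim edges vs sides in w1
for z,pts in((.026,((47,22),(242,22),(58,520),(230,520))),): print('nest corners',[onplane(a,*A(*p),z)[:2].round(4).tolist() for p in pts])
# box top by minAreaRect in plane z=.06
for nm,c in(('scene',s),('side',d)):
    m=cv2.inRange(cv2.cvtColor(c['frame'],cv2.COLOR_RGB2HSV),(105,150,110),(125,255,255))
    k=max(cv2.findContours(m,0,2)[0],key=cv2.contourArea)
    w=np.array([onplane(c,*p[0],.06)[:2] for p in k],np.float32)*1000
    print(nm,'box',cv2.minAreaRect(w))
print('check box',tri(s,(172,201.6),d,(405.9,170.3)))
```

```text
tip [0.6107 0.18   0.0807] 0.0012
lineend [0.5958 0.1667 0.0835] 0.0005
disc [0.597  0.1668 0.057 ] 0.0002
red [0.6249 0.1671 0.0524] 0.0002
shA [0.5393 0.1657 0.0588] 0.0002
shB [0.4917 0.1649 0.08  ] 0.0004
line@85 [0.6107 0.1804 0.085 ] [0.5959 0.1665 0.085 ] yaw 0.7572891368364311
line@85 [0.6116 0.1792 0.085 ] [0.5962 0.1669 0.085 ] yaw 0.6724354078578666
bar@87 [0.5452 0.1658 0.087 ] [0.4944 0.1648 0.087 ]
bar@87 [0.5512 0.1659 0.087 ] [0.4961 0.1651 0.087 ]
disc@61,red@53 [0.5971 0.1669 0.061 ] [0.6249 0.167  0.053 ]
disc@61,red@53 [0.5979 0.1667 0.061 ] [0.625  0.1672 0.053 ]
nest corners [[0.6353, 0.2003], [0.6366, 0.135], [0.4565, 0.1969], [0.4577, 0.1318]]
scene box ((496.0933532714844, -233.22982788085938), (106.59367370605469, 102.63826751708984), 23.464523315429688)
side box ((488.8472595214844, -232.15870666503906), (103.83415222167969, 108.8189697265625), 23.37720489501953)
check box (array([ 0.49065   , -0.23700957,  0.05506846]), np.float64(0.003010225572158549))
```

Everything agrees with the given sizes:
- **Dial:** axis at (0.597, 0.167).
- **Lock:** yaw about 0.018, shackle at (0.515, 0.1655, 0.087).
- **Pointer:** yaw about 0.75–0.8, so the dial is at 0.8 and two clicks remain.
- **Box:** about (0.491, -0.233), rotated about 0.4 rad.

Next I align to the bar and descend.

Converted, 0.015 m is 15, 0.01 m is 10, -0.112 rad is -1.12.

Call:
{"name": "shift_gripper", "arguments": {
  "motion": {"aperture":[0.036, 0.036, 0.036, 0.036, 0.036, 0.036, 0.036, 0.036], "dx":[1, 0, 0, 0, 0, 0, 0, 0], "dy":[-1, 0, 0, 0, 0, 0, 0, 0], "dz":[10, 10, 10, 15, 15, 15, 15, 0], "ax":[0, 0, 0, 0, 0, 0, 0, 0], "ay":[0, 0, 0, 0, 0, 0, 0, 0], "az":[-1.12, -1.12, -1.12, -1.12, -1.12, -1.12, -1.12, 0]}
}}

```text
time: 3.25
tcp_pos: [0.5932, 0.1672, 0.1123]
eef_rot: [-0.001, 0.921, 0.39, -0.003]
force: [-1.7, -0.2, 0.6]
grip_width: 0.0357
grip_force: 0.0
```

```bash
python3 -c "
from h import *
c=cap('wrist','w3'); s=manip.state();print(s['tcp_pos'],quat(s['eef_rot']).as_matrix()[:2,0])
u,v=map(int,proj(c,(.597,.1667,.085)));print(u,v)
cv2.imwrite('pics/z3.png',cv2.resize(c['frame'][max(0,v-100):v+100,u-130:u+130,::-1],None,fx=3,fy=3))"
```

```text
[0.59436649 0.16742552 0.11376383] [0.69809813 0.71599767]
322 279
```

View pics/z3.png

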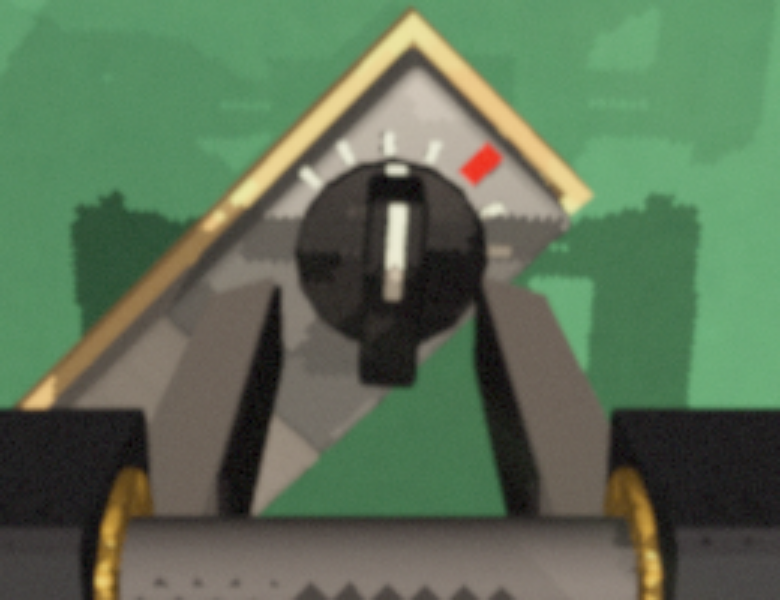

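The close-up shows the white line upright at (395,250), centred between the fingers, and the dot at the third mark (0.8). The alignment is good, so I descend and grip.

Converted, 0.012 m is 12, 0.006 m is 6.

Call:
{"name": "shift_gripper", "arguments": {
  "motion": {"aperture":[0.036, 0.036, 0.036, 0.036, 0.036], "dx":[1, 0, 0, 0, 0], "dy":[2, 0, 0, 0, 0], "dz":[12, 12, 6, 0, 0], "ax":[0, 0, 0, 0, 0], "ay":[0, 0, 0, 0, 0], "az":[0, 0, 0, 0, 0]},
  "grip_n": 30
}}

```text
time: 3.72
tcp_pos: [0.5987, 0.1671, 0.0845]
eef_rot: [0.0, 0.921, 0.389, 0.0]
force: [0.6, 0.4, 0.7]
grip_width: 0.036
grip_force: 0.0
```

Call:
{"name": "shift_gripper", "arguments": {
  "motion": {"aperture":[0.0, 0.0, 0.0, 0, 0], "dx":[0, 0, 0, 0, 0], "dy":[0, 0, 0, 0, 0], "dz":[0, 0, 0, 0, 0], "ax":[0, 0, 0, 0, 0], "ay":[0, 0, 0, 0, 0], "az":[0, 0, 0, 0, 0]},
  "grip_n": 30
}}

```text
time: 4.13
tcp_pos: [0.5981, 0.1675, 0.0847]
eef_rot: [-0.0, 0.921, 0.389, -0.0]
force: [-2.1, 1.4, 2.2]
grip_width: 0.012
grip_force: 30.0
```

Converted, 0.1 rad is 1.

Call:
{"name": "shift_gripper", "arguments": {
  "motion": {"aperture":[0, 0, 0, 0, 0, 0, 0, 0], "dx":[0, 0, 0, 0, 0, 0, 0, 0], "dy":[0, 0, 0, 0, 0, 0, 0, 0], "dz":[0, 0, 0, 0, 0, 0, 0, 0], "ax":[0, 0, 0, 0, 0, 0, 0, 0], "ay":[0, 0, 0, 0, 0, 0, 0, 0], "az":[1, 1, 1, 1, 1, 1, 1, 1]}
}}

```text
time: 4.8
tcp_pos: [0.5985, 0.1665, 0.0847]
eef_rot: [0.001, 1.0, -0.002, 0.0]
force: [-1.7, -1.0, 3.1]
grip_width: 0.0119
grip_force: 30.0
```

Call:
{"name": "shift_gripper", "arguments": {
  "motion": {"aperture":[0, 0, 0, 0], "dx":[0, 0, 0, 0], "dy":[0, 0, 0, 0], "dz":[0, 0, 0, 0], "ax":[0, 0, 0, 0], "ay":[0, 0, 0, 0], "az":[0, 0, 0, 0]}
}}

```text
time: 5.13
tcp_pos: [0.5985, 0.1665, 0.0847]
eef_rot: [0.001, 1.0, 0.001, 0.0]
force: [-2.8, -3.3, 5.9]
grip_width: 0.0117
grip_force: 30.0
```

```bash
python3 -c "
from h import *
s=manip.state();print(s['moment'],s['force'],s['tcp_pos'],quat(s['eef_rot']).as_matrix()[:2,0])"
```

```text
[-0.5379037   0.40221996  0.07055132] [-2.82166476 -3.29643609  5.85262234] [0.59852116 0.16652783 0.0846544 ] [0.99999889 0.00148472]
```

Call:
{"name": "shift_gripper", "arguments": {
  "motion": {"aperture":[0.036, 0.036, 0.036, 0.036, 0.036, 0.036, 0.036, 0.036], "dx":[0, 0, 0, 0, 0, 0, 0, 0], "dy":[0, 0, 0, 0, 0, 0, 0, 0], "dz":[0, 0, 0, 0, -30, -30, 0, 0], "ax":[0, 0, 0, 0, 0, 0, 0, 0], "ay":[0, 0, 0, 0, 0, 0, 0, 0], "az":[0, 0, 0, 0, 0, 0, 0, 0]}
}}

```text
time: 5.8
tcp_pos: [0.6, 0.1676, 0.146]
eef_rot: [-0.0, 1.0, 0.0, 0.002]
force: [-0.6, -0.5, 0.5]
grip_width: 0.036
grip_force: 0.0
```

```bash
python3 -c "
from h import *
c=cap('wrist','w4'); s=manip.state();print(s['tcp_pos'],quat(s['eef_rot']).as_matrix()[:2,0])
u,v=map(int,proj(c,(.597,.1667,.085)));v0=max(0,v-70);print(u-90,v0)
cv2.imwrite('pics/z4.png',cv2.resize(c['frame'][v0:v0+190,u-90:u+90,::-1],None,fx=3,fy=3))"
```

```text
[0.59865903 0.16729694 0.14438087] [ 9.99999688e-01 -5.02713277e-05]
229 199
```

View pics/z4.png

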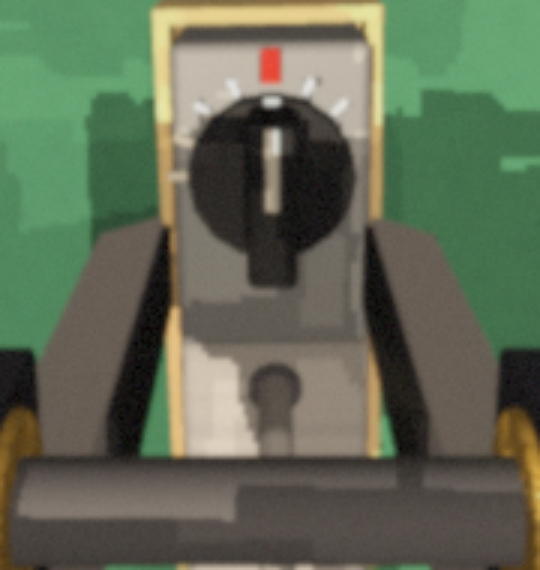

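The view shows the white dot at (271,102), directly under the red mark at (270,65), so the dial is at 1.6. I move to the shackle.

Converted, 0.018 m is 18, -0.028 m is -28, -0.018 rad is -0.18.

Call:
{"name": "shift_gripper", "arguments": {
  "motion": {"aperture":[0.04, 0.04, 0.04, 0.04, 0.04, 0.04, 0.04, 0.04], "dx":[-28, -28, -28, 0, 0, 0, 0, 0], "dy":[2, 0, 0, 0, 0, 0, 0, 0], "dz":[0, 0, 0, 20, 20, 18, 0, 0], "ax":[0, 0, 0, 0, 0, 0, 0, 0], "ay":[0, 0, 0, 0, 0, 0, 0, 0], "az":[-0.18, 0, 0, 0, 0, 0, 0, 0]}
}}

```text
time: 6.52
tcp_pos: [0.5129, 0.1639, 0.0844]
eef_rot: [0.0, 1.0, 0.009, -0.002]
force: [-0.1, 0.7, 0.6]
grip_width: 0.0399
grip_force: 0.0
```

```bash
python3 -c "
from h import *
a=cap('scene','s5'); b=cap('side','d5')
I=np.zeros((400,800,3),np.uint8)
f=lambda i:cv2.resize(i,(400,400),interpolation=cv2.INTER_CUBIC)
I[:,:400]=f(a['frame'][170:300,290:420]);I[:,400:]=f(b['frame'][210:340,260:390]);cv2.imwrite('pics/z5.png',I[:,:,::-1])"
```

```text
(no output)
```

View pics/z5.png

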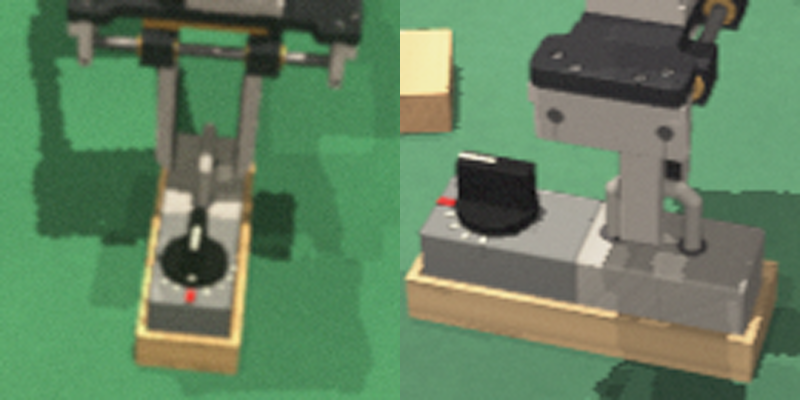

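Both views show the open fingers straddling the shackle bar, centred between its legs at (655,190) in the side half. I close.

Call:
{"name": "shift_gripper", "arguments": {
  "motion": {"aperture":[0, 0, 0, 0, 0], "dx":[0, 0, 0, 0, 0], "dy":[0, 0, 0, 0, 0], "dz":[0, 0, 0, 0, 0], "ax":[0, 0, 0, 0, 0], "ay":[0, 0, 0, 0, 0], "az":[0, 0, 0, 0, 0]},
  "grip_n": 50
}}

```text
time: 7.03
tcp_pos: [0.5148, 0.1643, 0.0866]
eef_rot: [-0.0, 1.0, 0.009, 0.0]
force: [-0.4, 3.6, 2.7]
grip_width: 0.0099
grip_force: 1.4
```

Call:
{"name": "shift_gripper", "arguments": {
  "motion": {"aperture":[0, 0, 0, 0, 0, 0, 0], "dx":[0, 0, 0, 0, 0, 0, 0], "dy":[0, 0, 0, 0, 0, 0, 0], "dz":[-5, -5, -5, -5, -4, 0, 0], "ax":[0, 0, 0, 0, 0, 0, 0], "ay":[0, 0, 0, 0, 0, 0, 0], "az":[0, 0, 0, 0, 0, 0, 0]}
}}

```text
time: 7.62
tcp_pos: [0.5146, 0.1642, 0.1105]
eef_rot: [-0.0, 1.0, 0.009, 0.0]
force: [0.7, 1.5, -3.0]
grip_width: 0.0071
grip_force: 50.0
```

Converted, -0.005 m is -5.

Call:
{"name": "shift_gripper", "arguments": {
  "motion": {"aperture":[0, 0, 0, 0, 0, 0], "dx":[0, 0, 0, 0, 0, 0], "dy":[0, 0, 0, 0, 0, 0], "dz":[-5, -5, -5, -5, 0, 0], "ax":[0, 0, 0, 0, 0, 0], "ay":[0, 0, 0, 0, 0, 0], "az":[0, 0, 0, 0, 0, 0]}
}}

```text
time: 8.12
tcp_pos: [0.5148, 0.1641, 0.1305]
eef_rot: [0.0, 1.0, 0.009, 0.0]
force: [0.7, 0.3, -6.3]
grip_width: 0.0075
grip_force: 50.0
```

```bash
python3 -c "
from h import *
a=cap('scene','s6'); b=cap('side','d6')
I=np.zeros((400,800,3),np.uint8)
f=lambda i:cv2.resize(i,(400,400),interpolation=cv2.INTER_CUBIC)
I[:,:400]=f(a['frame'][170:300,290:420]);I[:,400:]=f(b['frame'][200:330,260:390]);cv2.imwrite('pics/z6.png',I[:,:,::-1])"
```

```text
(no output)
```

View pics/z6.png

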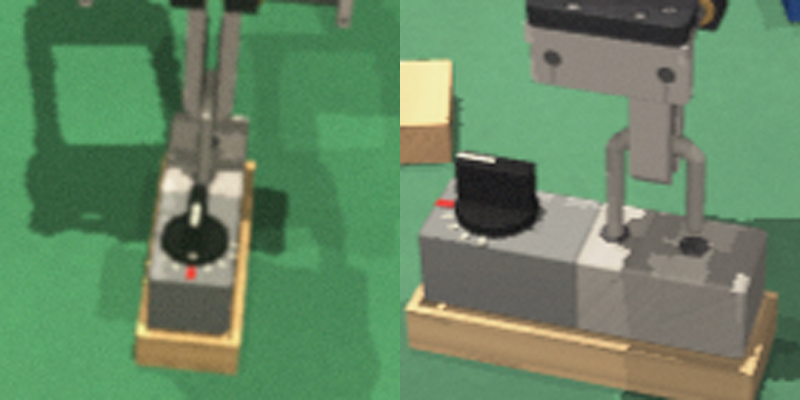

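The shackle is fully out, the lock is rising level, and the dial is still at red (192,272 in the scene half). I lift and carry it gently.

Call:
{"name": "shift_gripper", "arguments": {
  "motion": {"aperture":[0, 0, 0, 0, 0, 0, 0], "dx":[0, 0, 0, 0, 0, 0, 0], "dy":[0, 0, 0, 0, 0, 0, 0], "dz":[-12, -18, -20, -20, -18, -12, 0], "ax":[0, 0, 0, 0, 0, 0, 0], "ay":[0, 0, 0, 0, 0, 0, 0], "az":[0, 0, 0, 0, 0, 0, 0]}
}}

```text
time: 8.8
tcp_pos: [0.516, 0.1644, 0.2328]
eef_rot: [-0.0, 1.0, 0.009, 0.003]
force: [1.1, -0.3, -6.7]
grip_width: 0.0073
grip_force: 50.0
```

Call:
{"name": "shift_gripper", "arguments": {
  "motion": {"aperture":[0, 0, 0, 0, 0, 0, 0, 0], "dx":[0, 0, -2, -2, -2, -2, -2, -2], "dy":[7, 14, 20, 20, 20, 20, 20, 20], "dz":[0, 0, 0, 0, 0, 0, 0, 0], "ax":[0, 0, 0, 0, 0, 0, 0, 0], "ay":[0, 0, 0, 0, 0, 0, 0, 0], "az":[0, 0, 0, 0, 0, 0, 0, 0]}
}}

```text
time: 9.47
tcp_pos: [0.5035, 0.0216, 0.2283]
eef_rot: [0.0, 1.0, 0.009, -0.002]
force: [-0.8, 0.8, -7.6]
grip_width: 0.0074
grip_force: 50.0
```

Call:
{"name": "shift_gripper", "arguments": {
  "motion": {"aperture":[0, 0, 0, 0, 0, 0, 0, 0], "dx":[-2, -2, -2, -2, -2, -2, -2, -2], "dy":[20, 20, 20, 20, 20, 20, 20, 20], "dz":[0, 0, 0, 0, 0, 0, 0, 0], "ax":[0, 0, 0, 0, 0, 0, 0, 0], "ay":[0, 0, 0, 0, 0, 0, 0, 0], "az":[0, 0, 0, 0, 0, 0, 0, 0]}
}}

```text
time: 10.13
tcp_pos: [0.4903, -0.1383, 0.2284]
eef_rot: [-0.001, 1.0, 0.009, -0.002]
force: [-0.9, -0.8, -6.9]
grip_width: 0.0077
grip_force: 50.0
```

Call:
{"name": "shift_gripper", "arguments": {
  "motion": {"aperture":[0, 0, 0, 0, 0, 0, 0, 0], "dx":[-2, -1, 0, 0, 0, 0, 0, 0], "dy":[20, 20, 20, 18, 12, 6, 0, 0], "dz":[0, 0, 0, 0, 0, 0, 0, 0], "ax":[0, 0, 0, 0, 0, 0, 0, 0], "ay":[0, 0, 0, 0, 0, 0, 0, 0], "az":[0, 0, 0, 0, 0, 0, 0, 0]}
}}

```text
time: 10.8
tcp_pos: [0.4901, -0.2326, 0.2295]
eef_rot: [-0.001, 1.0, 0.009, -0.001]
force: [0.0, 0.6, -6.8]
grip_width: 0.008
grip_force: 50.0
```

```bash
python3 -c "
from h import *
a=cap('scene','s7'); b=cap('side','d7')
I=np.zeros((400,800,3),np.uint8)
f=lambda i:cv2.resize(i,(400,400),interpolation=cv2.INTER_CUBIC)
I[:,:400]=f(a['frame'][100:260,100:260]);I[:,400:]=f(b['frame'][80:240,320:480]);cv2.imwrite('pics/z7.png',I[:,:,::-1]);s=manip.state();print(s['force'],s['moment'],s['tcp_pos'])"
```

```text
[ 0.10723327 -0.18981297 -6.63605437] [0.0675337  0.07348317 0.00904483] [ 0.49035585 -0.23210014  0.22994223]
```

View pics/z7.png

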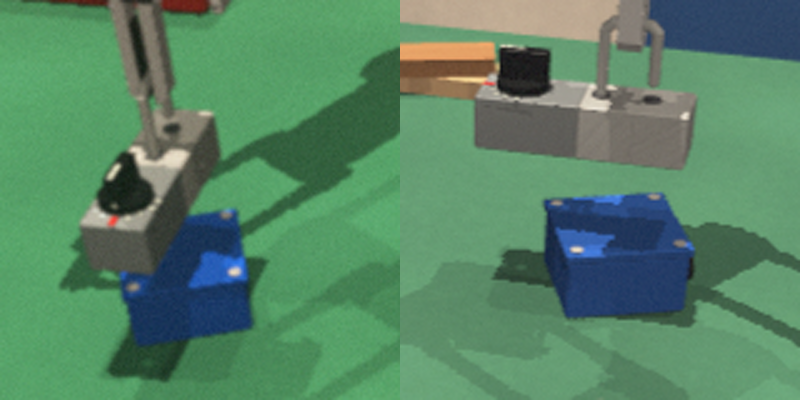

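The lock hangs level over the blue box with the shackle open. A quick height and tilt check by triangulation, with no further motion beyond settling rows, then hand-in.

Call:
{"name": "shift_gripper", "arguments": {
  "motion": {"aperture":[0, 0, 0, 0, 0, 0, 0, 0], "dx":[0, 0, 0, 0, 0, 0, 0, 0], "dy":[0, 0, 0, 0, 0, 0, 0, 0], "dz":[0, 0, 0, 0, 0, 0, 0, 0], "ax":[0, 0, 0, 0, 0, 0, 0, 0], "ay":[0, 0, 0, 0, 0, 0, 0, 0], "az":[0, 0, 0, 0, 0, 0, 0, 0]},
  "grip_n": 50
}}

```text
time: 11.57
tcp_pos: [0.4907, -0.2334, 0.2303]
eef_rot: [0.0, 1.0, 0.009, 0.0]
force: [1.2, -0.0, -6.1]
grip_width: 0.0077
grip_force: 50.0
```

Run:
```python
from h import *
s,d=load('s7'),load('d7')
S=lambda x,y:(100+x*.4,100+y*.4); D=lambda x,y:(320+(x-400)*.4,80+y*.4)
for n,p,q in(('red',(113,221),(487,84)),('rear+y top',(216,114),(697,94)),('dial+y top',(152,245),(476,91)),('dial+y bottom',(150,273),(475,148))):
    X,e=tri(s,S(*p),d,D(*q)); print(n,X.round(4),round(e,4))
```

```text
red [ 0.5999 -0.23    0.1699] 0.0018
rear+y top [ 0.4371 -0.2082  0.178 ] 0.0238
dial+y top [ 0.6063 -0.2017  0.1661] 0.02
dial+y bottom [ 0.6028 -0.2081  0.1245] 0.0007
```

Underside at about 0.125 m (box top 0.06), nearly level, dial at red. I hand it in.

```bash
python3 -c "
from plant import manip
print(manip.job_done())"
```

```text
the job is handed in; nothing more can be done
None
```

I handed the job in: the dial was turned to the red mark and the lock lifted by its fully open shackle. It now hangs level and still over the middle of the blue box, underside about 6 cm above it; no verdict was returned.

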